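Put the cleaned range parts back from the stack

TASK

The things washed after cooking are stacked on the blue ceramic spoon rest: take the stack apart from the top down, one thing at a time, setting each in its own place before taking the next. The black knob goes down over the bare brass spindle on the range's control panel, each bamboo lid goes fully home on the open glass jar that it fits (small lid on small jar, wide lid on wide jar), and last the empty spoon rest goes in the middle of the cork mat, lengthwise along it. Leave the jars standing where they are.

Things in the scene. Friction and masses are not known exactly. Their poses are not given: they have to be found in the camera images.
- knob: Loose black plastic range knob, the topmost thing of the stack at the start, 30 g. A round skirt of 36 mm diameter and 16 mm height; on it stands a straight finger bar 34 mm long (along the knob's x), 11 mm thick (along y), from 16 to 32 mm above the underside. The skirt is hollow below: a round cavity 28 mm wide and 12 mm deep, open downward. Origin: centre of the underside, z up. It may face any way round on the spindle.
- small_lid: Loose bamboo lid of the small jar, second from the top, 50 g. A disc of 48 mm diameter and 12 mm thickness with a brown cork plug of 28 mm diameter and 7 mm height below it; 19 mm high in all, the disc lies 7 to 19 mm above the origin. Origin: centre of the plug's underside, z up. The knob stands on its top.
- wide_lid: Loose bamboo lid of the wide jar, third from the top, 70 g. A disc of 62 mm diameter and 12 mm thickness with a brown cork plug of 42 mm diameter and 7 mm height below it; 19 mm high in all, the disc lies 7 to 19 mm above the origin. Origin: centre of the plug's underside, z up. It stands with its plug on the floor of the spoon rest; the small lid stands on its top.
- spoon_rest: Loose blue ceramic spoon rest, the bottom of the stack, 220 g: a shallow dish with straight parallel long sides and round ends, 150 mm long (along its x), 62 mm wide (along y), 11 mm high, floor 6 mm thick, rim 5 mm wide. Origin: centre of the underside, z up. The lids may stand up to 20 mm off its middle along its length. Once empty it can be picked up across its width.
- spindle: Bare brass spindle standing on the steel control panel (a fixed low box 260 mm long, 90 mm deep, its top 35 mm above the ledge), in a row with two fixed knobs like the loose one, 80 mm apart; which of the three spots is bare changes. 16 mm diameter, 10 mm high, top edge bevelled. Origin: centre of its foot, on the panel's top, z up. With the knob home, the knob's underside rests on the panel's top, so the knob's origin is at this origin, within the 6 mm of play.
- small_jar: Loose empty open glass jar with a dark rubber band at the rim, 180 g, 55 mm high, 45 mm outer and 38 mm inner diameter. Origin: centre of the underside, z up. With the small lid home, the disc lies on the rim and the lid's origin is 48 mm above the jar's origin, the plug having 5 mm of play all round.
- wide_jar: Loose empty open glass jar with a dark rubber band at the rim, 280 g, 80 mm high, 59 mm outer and 52 mm inner diameter. Origin: centre of the underside, z up. With the wide lid home, the disc lies on the rim and the lid's origin is 73 mm above the jar's origin, the plug having 5 mm of play all round.
- mat: Fixed flat rectangular cork mat, 180 mm long (along its x), 95 mm wide (along y), 4 mm thick. Origin: centre of its underside, z up. The spoon rest may lie either way round along it.
Not all that is in view belongs to the job. What is shaped like the knob but red is not meant. Several things have the shape of the spoon_rest; the one meant has the colours described above.

How it is judged:
On the way, in this order (a step that is already met when the one before it is completed fails the run):
1. the knob is set down over the bare spindle (horizontal distance between knob and spindle below 0.009 m and z of knob in the frame of spindle between -0.003 and 0.003 m and angle between knob's own z axis and vertical below 0.1 rad and contact force between the fingers and knob below 0.1 N and linear speed of knob below 0.02 m/s), for 0.2 s.
2. the small lid is home on the small jar (horizontal distance between small_lid and small_jar below 0.009 m and z of small_lid in the frame of small_jar between 0.045 and 0.051 m and angle between small_lid's own z axis and vertical below 0.1 rad and contact force between the fingers and small_lid below 0.1 N and linear speed of small_lid below 0.02 m/s), for 0.2 s.
3. the wide lid is home on the wide jar (horizontal distance between wide_lid and wide_jar below 0.009 m and z of wide_lid in the frame of wide_jar between 0.07 and 0.076 m and angle between wide_lid's own z axis and vertical below 0.1 rad and contact force between the fingers and wide_lid below 0.1 N and linear speed of wide_lid below 0.02 m/s), for 0.2 s.
4. the spoon rest lies on the mat (horizontal distance between spoon_rest and mat below 0.015 m and z of spoon_rest in the frame of mat between 0.002 and 0.007 m and angle between spoon_rest's own z axis and vertical below 0.1 rad and contact force between the fingers and spoon_rest below 0.1 N and linear speed of spoon_rest below 0.02 m/s and angle between the x axis of spoon_rest and the x axis of mat, either way round below 0.2 rad), for 0.2 s.
At the end, for the whole second after the job is handed in: Knob over the spindle (9 mm sideways, 3 mm in height), each lid level and home on its own jar (9 mm, 3 mm), spoon rest flat on the mat (15 mm from its middle, 0.2 rad from its length), jars upright within 30 mm of where they stood, all released and at rest (all of step 1 and all of step 2 and all of step 3 and all of step 4 and distance of each of wide_jar, small_jar from where it was at the start of the episode below 0.03 m and angle between each of wide_jar, small_jar's own z axis and vertical below 0.1 rad); the robot touches nothing.
It fails at once if a jar is tipped over (angle between any of wide_jar, small_jar's own z axis and vertical above 0.5 rad).
It fails at once if the spoon rest is taken away before both lids are in place (it is carried while a lid still stands on it) (height (world z) of spoon_rest above 0.03 m and (not (horizontal distance between wide_lid and wide_jar below 0.009 m) or not (horizontal distance between small_lid and small_jar below 0.009 m))).
It also fails if it takes over 128 s, if anything falls off the work surface, if the arm or the gripper's body presses on something with over 40 N, if the wrist force passes 120 N, or if a joint passes its speed limit or range.

ROBOT

A 7-joint arm with a two-finger parallel gripper is mounted at the origin on the work surface. World frame = base frame: x ahead of the robot, y to its left, z up, the work surface at z = 0. Lengths are in m, angles in rad, forces in N, time in s.
With the tool pointing down it reaches from about 0.4 to 0.85 m from the base axis. Payload 10.4 kg.
Tool frame: the origin (TCP) lies midway between the tips of the shut fingers; the grasp point (between the pads) lies 19 mm behind it; z points along the fingers, y is the line along which they close (so a half turn about z gives the same grasp; the last joint's range is limited). The gripper opens to 85 mm and grips with 20 to 120 N. Pads are 22 mm wide; open, the fingers measure 114 mm over their backs; the gripper's body (76 mm by 85 mm) begins 54 mm behind the grasp point. The pads swing forward as they close: fully open they stand 13 mm farther back than shut.
Start: joints at [-0.023, 0.332, -0.065, 1.46, 0.022, 1.35, -0.088], TCP at [0.625, 0, 0.231] pointing down, gripper open.
Joint ranges: [-2.6, 2.6], [-0.5, 2.12], [-1.47, 1.34], [0.16, 2.42], [-1.27, 4.41], [0.06, 2.06], [-2.6, 2.6]. Speed limits (rad/s): [2.22, 2.22, 2.79, 2.79, 3.14, 3.14, 3.14].

INTERFACE

Orientations are given as a unit quaternion [x, y, z, w].
In Python, from station import sense, capture, get_calibration, ticket, recognise, masks_of, spot_point gives the robot as it stands.
- The arm moves only by the tool servo_tool, never from a script. Its argument "steps" is a list of rows, each a list of 4 numbers: the shift along the tool's x, y, z in mm, then the turn about the tool's z in rad. In form: [[dx, dy, dz, yaw], ...]. A call has 1 to 20 rows; each row shifts and turns the commanded pose from where the row before left it, along the tool's axes as they then stand; what a row does not reach is not made up. A row lasts 1/8 s, in which the tool goes at most 62.5 mm and 10.7 degrees, less where a joint would pass 70% of its speed; a pose out of reach is approached as far as the arm can. A call is refused whole if a number of a shift passes 62.5 or a number of a turn 0.188, either way. A call with a gripper value outside its range is refused whole. "gripper" is the finger opening in mm, from 0 to 85.4, set as the call begins (left out, the last holds). The fingers move at their own pace and stop on an object; "squeeze" is the grip in N (left out, the last holds). Time passes only in rows, so rows that do not move let the fingers close. It gives the time, the measured TCP pose, the force, the opening and the grip force at its end, in the units of the state.
- sense(): the state, without advancing time (a new reading comes with each control period).
- capture(name): name is "scene" or "side" or "wrist"; returns the picture (420x560x3 uint8, red, green, blue); there is no depth.
- get_calibration(name): a dict with "K" (3x3 intrinsics, pixels), "origin" and "rotation" of the camera in the world; the wrist camera has in their place "mount" (4x4, takes a point from camera to tool coordinates, whose origin is the TCP and whose axes are the flange's). Camera axes: x right, y down, z forward; pixel columns grow to the right and rows downward; lengths in m; the calibration is good to about 2 mm. A picture is of the moment at which its call begins: read the wrist's pose just before it. get_calibration takes no time and is no camera call.
- ticket.job_done(): hands the job in; it is judged then, once.
Trained networks look in the newest picture that a camera, given by its name, has taken for a name from the list of things; names that differ only in an ending like _2 or _b are one class to them, and where a whole thing is asked for, a point or a joint stands for the part that bears it (a point fixed in the world has none). Each returns a list of dicts, best first, with "confidence" (0 to 1); they miss things now and then, are a little off and sometimes report something else, mostly with a low value. They report only what shows in the picture. A call takes as long as a camera call. They do not tell look-alikes from the thing itself.
- recognise(target, camera): "rect" ([left, top, right, bottom] in pixels, round what is visible of it).
- masks_of(target, camera): "mask" (420x560 bool, what is visible of it) and "rect" ([left, top, right, bottom] in pixels, round what is visible of it).
- spot_point(target, camera): "xy" ([column, row] in pixels: a listed point, or the origin of a listed thing).
The state is a dict: "time_s": time; "joint_pos": joint angles; "qd": joint speeds; "tau": joint torques, N m; "eef_pos": TCP position; "eef_rot": TCP orientation; "force": force on the tool from outside, world axes, zero at the start; "torque": the same for the moment, N m; "finger_gap": finger opening in m; "grasp_force": force on a finger pad.
Only numpy, scipy, OpenCV 4.12 (cv2) and the standard library are available. Lean on these libraries where they do the work, as an engineer would, in place of code of your own. Each camera call takes 0.05 s, during which the arm holds its last target. There are 200 camera calls.

## Working session

There is one attempt and no reset: what is moved stays moved. The work goes in short steps, Python scripts to look and compute and a tool call to move; the robot and the scene stay as the last step left them, time stands still between calls to the robot, and variables do not carry over. Pictures are saved under pics/ and viewed, at most 14 in all, crops included, and the job is handed in when it is done.

Besides the shell and the picture viewer there is one more tool, called after "Emit:" as name(argument=value, ...) on one line, values as JSON. servo_tool: Moves the arm, as the interface text tells. Its arguments: {"type":"object","properties":{"steps":{"type":"array","items":{"type":"array","items":{"type":"number"}}},"gripper":{"type":"number"},"squeeze":{"type":"number"}},"required":["steps"]}

```bash
mkdir -p pics; ls; cat > h.py <<'E'
import numpy as np, cv2
from scipy.spatial.transform import Rotation as R
from station import sense, capture, get_calibration, ticket, recognise, masks_of, spot_point
def cam(name):
    c=get_calibration(name)
    K=np.array(c["K"])
    if name=="wrist":
        s=sense(); M=np.array(c["mount"]); Rt=R.from_quat(s["eef_rot"]).as_matrix()
        return K, Rt@M[:3,3]+np.array(s["eef_pos"]), Rt@M[:3,:3]
    return K,np.array(c["origin"]),np.array(c["rotation"])
def ray(c,uv,z):
    K,o,r=c; d=r@np.linalg.inv(K)@np.array([uv[0],uv[1],1.]); t=(z-o[2])/d[2]; return o+t*d
def proj(c,p):
    K,o,r=c; q=K@(r.T@(np.array(p)-o)); return q[:2]/q[2]
def snap(name,fn=None):
    c=cam(name); im=capture(name)
    if fn: cv2.imwrite("pics/"+fn,im[:,:,::-1])
    return c,im
E
cat > a.py <<'E'
from h import *
s=sense(); print(s["eef_pos"],s["eef_rot"],s["time_s"])
zs=dict(knob=.07,small_lid=.03,wide_lid=.02,spoon_rest=0,spindle=.035,small_jar=0,wide_jar=0,mat=0)
zs=dict(knob=.006+19*2e-3,small_lid=.025,wide_lid=.006,spoon_rest=0,spindle=.035,small_jar=0,wide_jar=0,mat=0)
for n in ["scene","side","wrist"]:
    c,im=snap(n,n+"0.png"); print(n,c[1].round(3),c[2].round(2).tolist())
    for t in zs:
        for d in spot_point(t,n)[:4]:
            print(n,t,round(d["confidence"],2),np.round(d["xy"]),ray(c,d["xy"],zs[t]).round(3))
E
python3 a.py
```

```text
pics
[ 6.24618831e-01 -1.82503145e-05  2.30492683e-01] [ 7.07108470e-01  7.07104717e-01 -5.37303128e-04 -4.92663721e-04] 0.0
scene [1.21  0.202 1.056] [0.58, 0.75, -0.26, -0.19]Traceback (most recent call last):
  File "a.py", line 9, in <module>
    print(n,t,round(d["confidence"],2),np.round(d["xy"]),ray(c,d["xy"],zs[t]).round(3))
                                                         ~~~^^^^^^^^^^^^^^^^^
  File "h.py", line 12, in ray
    K,o,r=c; d=r@np.linalg.inv(K)@np.array([uv[0],uv[1],1.]); t=(z-o[2])/d[2]; return o+t*d
               ~^~~~~~~~~~~~~~~~~
ValueError: matmul: Input operand 1 has a mismatch in its core dimension 0, with gufunc signature (n?,k),(k,m?)->(n?,m?) (size 3 is different from 4)
```

```bash
sed -i 's/np.array(c\["rotation"\])/R.from_quat(c["rotation"]).as_matrix()/' h.py; sed -i 's/print(n,c\[1\].*$/print(n,c[1].round(3),c[2][:,2].round(2))/' a.py; python3 a.py; python3 -c "
import cv2,numpy as np
a=[cv2.imread('pics/%s0.png'%n) for n in ('scene','side','wrist')]
print(a[0].shape)"
```

```text
[6.24677207e-01 2.79048151e-06 2.30594012e-01] [ 7.07106285e-01  7.07106993e-01 -4.58293903e-04 -4.37687796e-04] 0.1
scene [1.21  0.202 1.056] [-0.59 -0.17 -0.79]
scene knob 0.71 [362. 254.] [0.524 0.251 0.044]
scene knob 0.69 [397. 244.] [0.467 0.343 0.044]
scene small_lid 0.55 [398. 247.] [0.464 0.348 0.025]
scene wide_lid 0.63 [394. 253.] [0.472 0.342 0.006]
scene spoon_rest 0.91 [410. 204.] [0.269 0.376 0.   ]
scene spoon_rest 0.85 [393. 249.] [0.455 0.339 0.   ]
scene spindle 0.53 [267. 283.] [0.67  0.016 0.035]
scene small_jar 0.6 [325. 239.] [0.469 0.138 0.   ]
scene wide_jar 0.62 [248. 218.] [ 0.448 -0.108  0.   ]
scene mat 0.68 [181. 209.] [ 0.459 -0.327  0.   ]
side [0.028 0.651 0.486] [ 0.5  -0.72 -0.49]
side knob 0.85 [202. 277.] [0.468 0.281 0.044]
side knob 0.58 [178. 293.] [0.473 0.335 0.044]
side small_lid 0.52 [178. 305.] [0.468 0.343 0.025]
side wide_lid 0.56 [180. 308.] [0.478 0.334 0.006]
side spoon_rest 0.8 [180. 315.] [0.471 0.342 0.   ]
side spoon_rest 0.78 [260. 383.] [0.271 0.373 0.   ]
side spoon_rest 0.16 [222. 193.] [ 0.731 -0.056  0.   ]
side spindle 0.56 [223. 197.] [0.663 0.013 0.035]
side small_jar 0.9 [254. 256.] [0.469 0.132 0.   ]
side wide_jar 0.56 [318. 210.] [ 0.454 -0.112  0.   ]
side mat 0.97 [348. 177.] [ 0.482 -0.339  0.   ]
wrist [0.626 0.077 0.373] [-0.   -0.3  -0.96]
wrist spindle 0.74 [315. 172.] [0.664 0.012 0.035]
wrist small_jar 0.85 [102.  41.] [0.459 0.132 0.   ]
wrist wide_jar 0.67 [126. 266.] [ 0.453 -0.106  0.   ]
(420, 560, 3)
```

View pics/scene0.png

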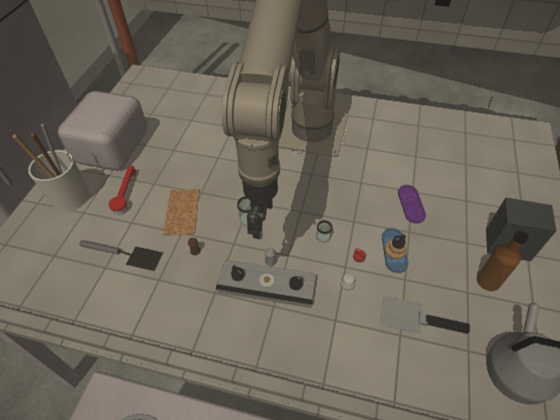

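View pics/side0.png

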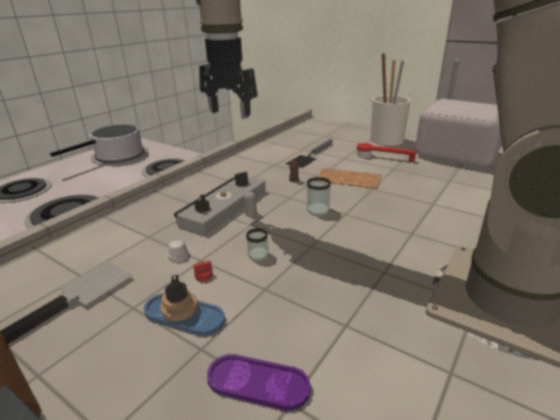

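The scene shows the stack at about (397,246), the bare middle spindle at (267,281), the small jar at (324,231), the wide jar at (247,210), the mat at (182,212) and the red knob at (360,255). I'll move above the stack next.

Emit:
servo_tool(steps=[[38,-17,0,0],[38,-17,0,0],[38,-17,0,0],[38,-17,0,0],[38,-17,0,0],[38,-17,0,0],[38,-17,0,0],[38,-17,0,0],[38,-17,0,0],[0,0,0,0],[0,0,0,0]], gripper=60)

```text
time_s: 2.82
eef_pos: [0.4724, 0.3414, 0.2313]
eef_rot: [0.707, 0.707, -0.0, 0.0]
force: [0.8, -0.0, 0.5]
finger_gap: 0.0598
grasp_force: 0.0
```

```bash
cat > b.py <<'E'
from h import *
import sys
zs=dict(knob=.044,small_lid=.025,wide_lid=.006,spoon_rest=0)
s=sense(); print(s["eef_pos"],s["time_s"])
c,im=snap("wrist",sys.argv[1])
for t in zs:
    for d in spot_point(t,"wrist")[:3]: print(t,round(d["confidence"],2),np.round(d["xy"]),ray(c,d["xy"],zs[t]).round(4))
E
python3 b.py w1.png
```

```text
[0.47242912 0.34141338 0.23130249] 2.825
knob 0.82 [269. 182.] [0.4672 0.3447 0.044 ]
knob 0.57 [305. 256.] [0.5026 0.2682 0.044 ]
small_lid 0.94 [269. 177.] [0.4669 0.3459 0.025 ]
spoon_rest 0.83 [ 78. 144.] [0.2672 0.3758 0.    ]
spoon_rest 0.51 [270. 177.] [0.4672 0.3408 0.    ]
```

View pics/w1.png

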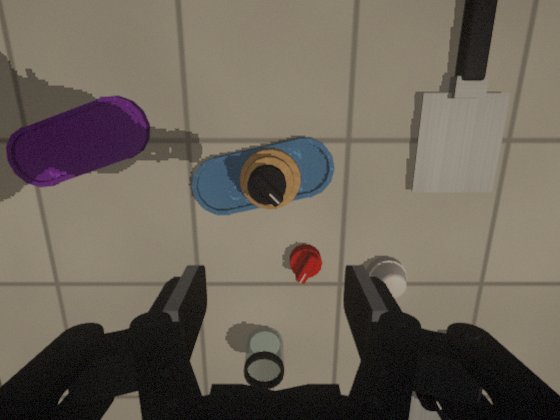

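```bash
python3 - <<'E'
from h import *
c=cam("wrist"); im=cv2.imread("pics/w1.png")
cr=cv2.resize(im[140:225,215:335],None,fx=6,fy=6,interpolation=cv2.INTER_CUBIC)
cr=np.clip(cr.astype(float)*1.8,0,255).astype(np.uint8); cv2.imwrite("pics/w1c.png",cr)
capture("wrist")
for t in ["spoon_rest","small_lid","wide_lid","knob"]:
    for d in masks_of(t,"wrist")[:3]:
        m=d["mask"].astype(np.uint8); p=cv2.findNonZero(m)
        print(t,round(d["confidence"],2),d["rect"],cv2.minAreaRect(p))
E
```

```text
spoon_rest 0.96 [4.6, 98.6, 147.5, 186.1] ((77.18215942382812, 140.69180297851562), (66.58016204833984, 144.55224609375), 69.67686462402344)
spoon_rest 0.55 [189.9, 137.0, 334.9, 216.3] ((262.33941650390625, 175.4825439453125), (61.27055740356445, 144.66757202148438), 77.10625457763672)
small_lid 0.6 [241.2, 151.7, 292.3, 201.4] ((269.41259765625, 174.21893310546875), (49.57849884033203, 39.781253814697266), 15.751173973083496)
wide_lid 0.76 [243.1, 146.0, 302.2, 209.9] ((269.9000549316406, 177.70001220703125), (60.37383270263672, 59.479408264160156), 26.56505012512207)
wide_lid 0.26 [190.9, 136.4, 334.4, 215.8] ((262.06561279296875, 175.21133422851562), (60.63490676879883, 143.83082580566406), 77.25471496582031)
knob 0.79 [288.4, 242.1, 322.6, 284.0] ((304.9623107910156, 261.0171203613281), (36.580177307128906, 32.19386672973633), 65.55604553222656)
knob 0.6 [245.6, 162.4, 285.3, 202.5] ((266.0, 184.5), (41.0, 38.0), 90.0)
```

View pics/w1c.png

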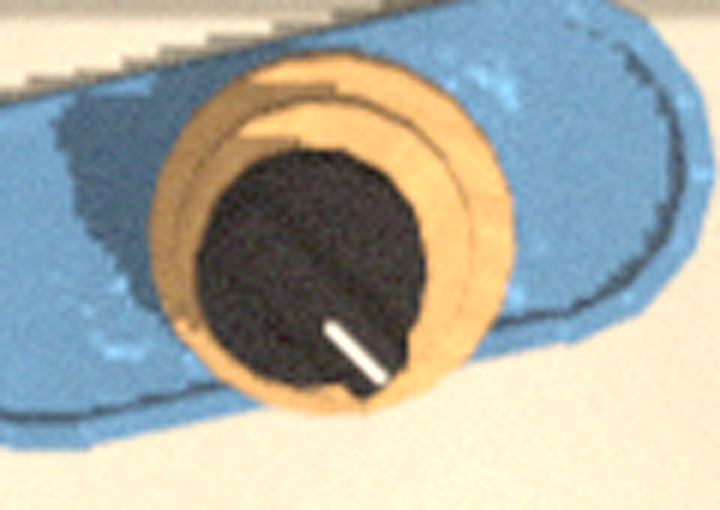

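```bash
python3 - <<'E'
from h import *
c=cam("wrist"); f=lambda x,y:(215+x/6,140+y/6)
a=ray(c,f(325,325),.076);b=ray(c,f(383,380),.076); print(a,b,b-a,np.degrees(np.arctan2(*(b-a)[1::-1])))
u=(b-a)/np.linalg.norm(b-a); print("bar centre",b-u*.0165)
im=cv2.imread("pics/w1.png"); 
print("skirt",ray(c,f(310,268),.056), "smalllid disc top",ray(c,f(325,215),.044))
hsv=cv2.cvtColor(im,cv2.COLOR_BGR2HSV); g=(hsv[...,1]<110)&(im.max(2)<45)
w=np.zeros_like(g); w[155:212,240:295]=1; p=cv2.findNonZero((g&w).astype(np.uint8)); print(cv2.minEnclosingCircle(p))
s=sense(); print(s["joint_pos"])
E
```

```text
[0.46728358 0.34189764 0.076     ] [0.47566404 0.33364295 0.076     ] [ 0.00838046 -0.00825469  0.        ] -44.56682205908316
bar centre [0.46390891 0.34522167 0.076     ]
skirt [0.46468    0.34569544 0.056     ] smalllid disc top [0.46680232 0.35145361 0.044     ]
((266.8333435058594, 185.8333282470703), 21.246013641357422)
[-0.46089986  0.25569103 -0.29159234  1.56519755  0.07493251  1.33160069
 -0.76154893]
```

The crop shows the knob's bar running at about -45° in world (white line from (269,194) to (279,203)), with the knob centre near (0.4645, 0.3455).

Emit:
servo_tool(steps=[[4,-8,0,0],[0,0,20,-0.16],[0,0,20,-0.16],[0,0,20,-0.16],[0,0,20,-0.16],[0,0,20,-0.15],[0,0,0,0],[0,0,0,0]], gripper=50)

```text
time_s: 4.32
eef_pos: [0.4641, 0.3465, 0.1323]
eef_rot: [0.382, 0.924, 0.0, 0.0]
force: [-0.8, 0.3, 0.1]
finger_gap: 0.0496
grasp_force: 0.0
```

```bash
python3 - <<'E'
from h import *
c,im=snap("wrist","w2.png"); s=sense(); print(s["eef_pos"],s["eef_rot"])
for d in spot_point("knob","wrist")[:2]: print(d["xy"],d["confidence"],ray(c,d["xy"],.044))
for d in masks_of("knob","wrist")[:2]: print(d["rect"],cv2.minEnclosingCircle(cv2.findNonZero(d["mask"].astype(np.uint8))))
t=np.array(s["eef_pos"]); print("tcp axis at .076/.06",proj(c,[t[0],t[1],.076]),proj(c,[t[0],t[1],.06]))
E
```

```text
[0.46428338 0.34652427 0.13245389] [3.81753280e-01 9.24263933e-01 6.66590377e-04 4.14667631e-04]
[272.7, 220.3] 0.79 [0.46488004 0.34510536 0.044     ]
[225.9, 310.8] 0.78 [0.49046372 0.27015379 0.044     ]
[247.8, 192.8, 300.3, 257.7] ((272.5, 228.5), 33.14372634887695)
[208.6, 294.1, 245.2, 340.5] ((223.61402893066406, 316.7719421386719), 25.55788230895996)
tcp axis at .076/.06 [273.38670252 235.23274882] [273.47283633 226.20868802]
```

View pics/w2.png

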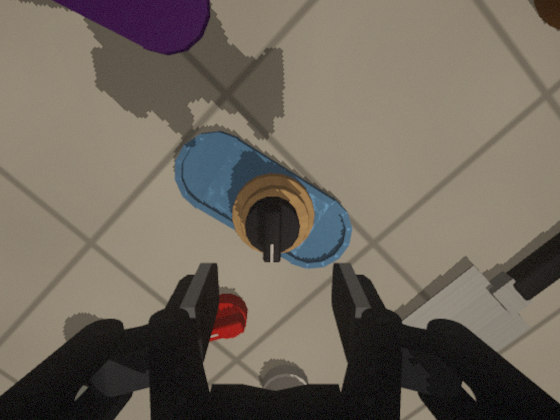

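The bar is vertical in the picture at (272,234), centred between the fingers, so I'll descend and grip.

Emit:
servo_tool(steps=[[0,0,20,0],[0,0,20,0],[0,0,20,0],[0,0,10,0],[0,0,0,0],[0,0,0,0]], gripper=32)

```text
time_s: 5.22
eef_pos: [0.4643, 0.3464, 0.062]
eef_rot: [0.381, 0.925, 0.0, 0.0]
force: [0.3, -0.3, -0.0]
finger_gap: 0.032
grasp_force: 0.0
```

Emit:
servo_tool(steps=[[0,0,0,0],[0,0,0,0],[0,0,0,0],[0,0,0,0],[0,0,0,0]], gripper=0, squeeze=30)

```text
time_s: 5.85
eef_pos: [0.4644, 0.3463, 0.0618]
eef_rot: [0.381, 0.925, 0.0, 0.0]
force: [-0.5, -0.1, 5.1]
finger_gap: 0.0099
grasp_force: 33.7
```

Emit:
servo_tool(steps=[[0,0,-15,0],[0,0,-25,0],[0,0,-30,0.16],[0,0,-30,0.16],[0,0,0,0.16],[0,0,0,0.16],[0,0,0,0.15],[-33,20,0,0],[-33,20,0,0],[-33,20,0,0],[-33,20,0,0],[-33,20,0,0],[-33,20,0,0],[-33,20,0,0],[-33,20,0,0],[-33,20,0,0],[-33,20,0,0],[0,0,0,0],[0,0,0,0]])

```text
time_s: 8.22
eef_pos: [0.6637, 0.0168, 0.1615]
eef_rot: [0.707, 0.707, 0.0, -0.0]
force: [0.1, -0.3, -0.0]
finger_gap: 0.0099
grasp_force: 33.0
```

```bash
cat > d.py <<'E'
from h import *
import sys
fn,zt=sys.argv[1],float(sys.argv[2])
c,im=snap("wrist",fn); s=sense(); t=np.array(s["eef_pos"]); Rt=R.from_quat(s["eef_rot"]).as_matrix()
print(t.round(4),"gap",s["finger_gap"],"time",s["time_s"],"knob-centre px at own height / target",proj(c,[t[0],t[1],zt]).round(1))
for q in sys.argv[3:]:
    n,z=q.split(":"); z=float(z)
    for d in spot_point(n,"wrist")[:2]:
        p=ray(c,d["xy"],z); e=Rt.T@(p-t); print(n,round(d["confidence"],2),np.round(d["xy"],1),p.round(4),"tool dxy mm",(e[:2]*1e3).round(1))
    for d in masks_of(n,"wrist")[:2]:
        print("  mask",round(d["confidence"],2),np.round(d["rect"]),[np.round(v,1) for v in cv2.minAreaRect(cv2.findNonZero(d["mask"].astype(np.uint8)))])
E
python3 d.py w3.png .035 spindle:.035 knob:.118
```

```text
[0.6636 0.0174 0.1616] gap 0.010448555405798783 time 8.275 knob-centre px at own height / target [274.7 202.8]
spindle 0.68 [272.1 208. ] [0.6616 0.0131 0.035 ] tool dxy mm [-4.4 -2. ]
  mask 0.55 [245. 185. 298. 234.] [array([272. , 207.5]), array([47., 50.]), np.float64(90.0)]
knob 0.55 [273.2 265.6] [0.6629 0.0035 0.118 ] tool dxy mm [-14.   -0.7]
  mask 0.86 [238. 233. 309. 333.] [array([279.8, 280.3]), array([97.7, 69.7]), np.float64(68.4)]
```

View pics/w3.png

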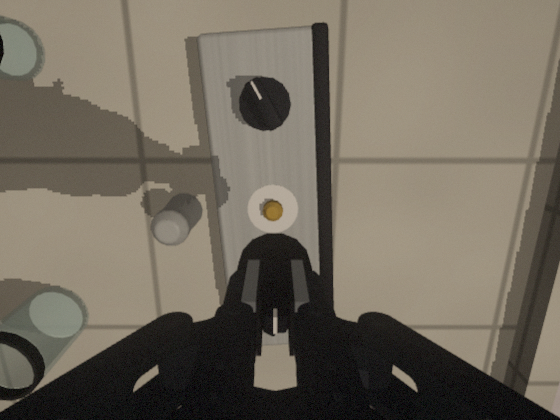

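The brass spindle shows at (273,211) with the knob held above it, so I'll correct and come close.

Emit:
servo_tool(steps=[[-4,-2,20,0],[0,0,20,0],[0,0,20,0],[0,0,15,0],[0,0,0,0],[0,0,0,0]])

```text
time_s: 9.22
eef_pos: [0.6625, 0.0121, 0.0869]
eef_rot: [0.707, 0.707, 0.0, 0.0]
force: [1.0, -0.4, -0.5]
finger_gap: 0.0103
grasp_force: 33.0
```

```bash
python3 d.py w4.png .035 spindle:.035; python3 - <<'E'
from h import *
c=cam("wrist"); t=np.array(sense()["eef_pos"]); 
for o in [(0,.018,-.0178),(0,.018,-.0018),(.018,0,-.0018),(-.018,0,-.0018)]: print(proj(c,t+np.array(o)))
im=cv2.imread("pics/w4.png"); cv2.imwrite("pics/w4c.png",cv2.resize(im[140:340,180:380],None,fx=3,fy=3))
E
```

```text
[0.6626 0.0121 0.0872] gap 0.00992833121524832 time 9.275 knob-centre px at own height / target [274.6 238.5]
spindle 0.61 [270.7 236.3] [0.6604 0.0135 0.035 ] tool dxy mm [ 1.4 -2.4]
  mask 0.92 [237. 202. 310. 250.] [array([272.8, 225.2]), array([42.5, 68.1]), np.float64(89.1)]
[274.13421894 229.91908474]
[274.06268671 242.68260402]
[314.05996389 279.72341803]
[234.19866142 279.79194929]
```

View pics/w4c.png

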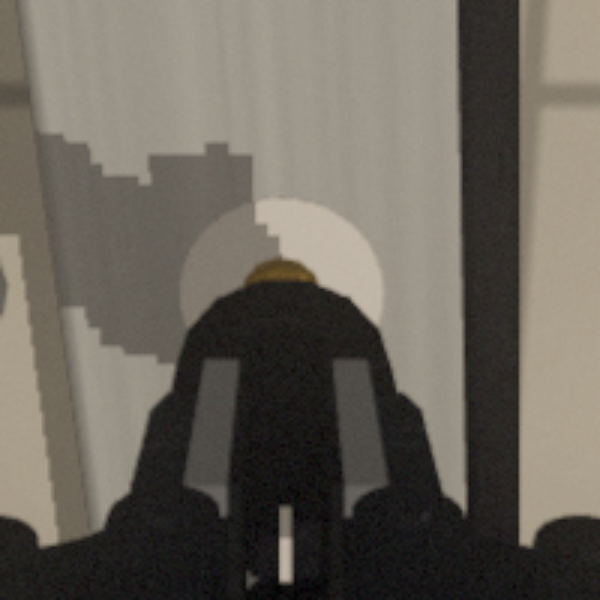

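The knob covers most of the spindle; the white ring is centred at column 274, matching the knob laterally, and the knob sits about 2 mm short along tool x.

Emit:
servo_tool(steps=[[2,-0.5,10,0],[0,0,10,0],[0,0,7,0],[0,0,4,0],[0,0,2.5,0],[0,0,0,0],[0,0,0,0]])

```text
time_s: 10.25
eef_pos: [0.6618, 0.014, 0.053]
eef_rot: [0.707, 0.707, 0.0, 0.0]
force: [0.0, -0.6, 0.1]
finger_gap: 0.01
grasp_force: 33.0
```

Emit:
servo_tool(steps=[[0,0,0,0],[0,0,0,0],[0,0,0,0],[0,0,-15,0],[0,0,-30,0],[0,0,-40,0],[0,0,-30,0],[0,0,0,0],[0,0,0,0]], gripper=36)

```text
time_s: 11.38
eef_pos: [0.6613, 0.014, 0.1678]
eef_rot: [0.707, 0.707, -0.0, -0.0]
force: [0.2, -0.0, -0.9]
finger_gap: 0.036
grasp_force: 0.0
```

```bash
python3 d.py w5.png .035 knob:.035 small_jar:0 wide_jar:0
```

```text
[0.661  0.014  0.1672] gap 0.036108766874847695 time 11.425 knob-centre px at own height / target [274.4 201.2]
knob 0.82 [277.  200.6] [0.6631 0.0145 0.035 ] tool dxy mm [0.5 2.3]
  mask 0.58 [254. 180. 296. 233.] [array([275. , 205.5]), array([47.4, 47.4]), np.float64(45.0)]
small_jar 0.69 [23.  49.8] [0.4594 0.1304 0.    ] tool dxy mm [ 116.4 -201.5]
  mask 0.77 [ 0.  9. 54. 76.] [array([25.5, 42.5]), array([67., 51.]), np.float64(90.0)]
wide_jar 0.93 [ 64.2 304.4] [ 0.4511 -0.1026  0.    ] tool dxy mm [-116.6 -209.8]
  mask 0.98 [  0. 279.  94. 396.] [array([ 37.1, 331.9]), array([ 69.9, 127.2]), np.float64(52.4)]
```

View pics/w5.png

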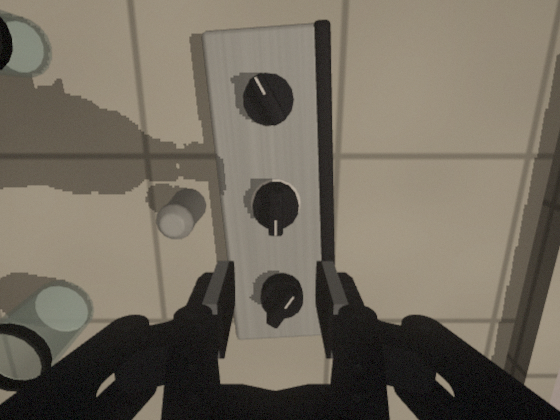

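The knob sits over the middle spindle at (275,205), level with its neighbours. Next is the small lid.

Emit:
servo_tool(steps=[[33,-19,0,0],[33,-19,0,0],[33,-19,0,0],[33,-19,0,0],[33,-19,0,0],[33,-19,0,0],[33,-19,0,0],[33,-19,0,0],[33,-19,0,0],[33,-19,0,0],[0,0,20,0],[0,0,15,0],[0,0,0,0],[0,0,0,0]], gripper=64)

```text
time_s: 13.48
eef_pos: [0.4721, 0.3437, 0.1333]
eef_rot: [0.707, 0.707, 0.0, 0.0]
force: [-1.2, -0.9, 0.3]
finger_gap: 0.0644
grasp_force: 0.0
```

```bash
python3 d.py w6.png .044 small_lid:.025 wide_lid:.006 spoon_rest:0
```

```text
[0.4721 0.3438 0.1335] gap 0.06417244182119013 time 13.525 knob-centre px at own height / target [274.6 218.1]
small_lid 0.91 [267.3 203.4] [0.4668 0.3489 0.025 ] tool dxy mm [ 5.  -5.5]
  mask 0.58 [233. 175. 301. 248.] [array([266.5, 213. ]), array([67.2, 67.2]), np.float64(45.0)]
  mask 0.3 [230. 166. 311. 248.] [array([269.7, 204.1]), array([81.9, 71.9]), np.float64(17.3)]
  mask 0.78 [228. 167. 311. 250.] [array([267.5, 208. ]), array([80., 81.]), np.float64(90.0)]
spoon_rest 0.94 [ 14.  164.9] [0.2684 0.3734 0.    ] tool dxy mm [  29.3 -203.9]
  mask 0.65 [162. 150. 354. 257.] [array([258.8, 203.2]), array([ 79.5, 191. ]), np.float64(77.6)]
  mask 0.63 [  0.  98. 109. 207.] [array([ 44.1, 144.9]), array([ 92.2, 124.2]), np.float64(71.1)]
```

View pics/w6.png

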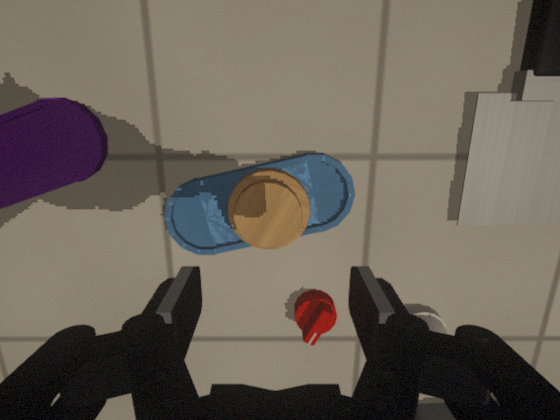

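Small lid disc centred near (267,211) on the wide lid; red knob at (316,313), clear of the fingers. I'll correct the position, descend and grip.

Emit:
servo_tool(steps=[[4.5,-5.5,0,0],[0,0,25,0],[0,0,25,0],[0,0,25,0],[0,0,20,0],[0,0,11,0],[0,0,0,0],[0,0,0,0]])

```text
time_s: 14.82
eef_pos: [0.4665, 0.349, 0.0277]
eef_rot: [0.707, 0.707, 0.001, 0.0]
force: [-0.4, -0.1, 0.6]
finger_gap: 0.064
grasp_force: 0.0
```

Emit:
servo_tool(steps=[[0,0,0,0],[0,0,0,0],[0,0,0,0],[0,0,0,0],[0,0,0,0]], gripper=20)

```text
time_s: 15.45
eef_pos: [0.4665, 0.3489, 0.0279]
eef_rot: [0.707, 0.707, 0.001, 0.0]
force: [-0.7, -0.8, 6.5]
finger_gap: 0.0466
grasp_force: 30.3
```

Emit:
servo_tool(steps=[[0,0,-10,0],[0,0,-20,0],[0,0,-30,0],[0,0,-30,0],[0,0,-30,0],[-30,0,0,0],[-30,0,0,0],[-30,0,0,0],[-30,0,0,0],[-30,0,0,0],[-30,0,0,0],[-30,0,0,0],[0,-2,0,0],[0,0,0,0],[0,0,0,0]])

```text
time_s: 17.32
eef_pos: [0.464, 0.1396, 0.1473]
eef_rot: [0.707, 0.708, 0.0, 0.0]
force: [-0.7, 0.0, -1.1]
finger_gap: 0.0467
grasp_force: 30.9
```

```bash
python3 d.py w7.png .055 small_jar:0 small_lid:.123; python3 - <<'E'
from h import *
c=cam("side"); im=capture("side")
for n,z in (("small_jar",0),("wide_lid",.006),("spoon_rest",0)):
    for d in spot_point(n,"side")[:2]: print(n,d["confidence"],ray(c,d["xy"],z))
E
```

```text
[0.464  0.1395 0.1471] gap 0.046753307563146836 time 17.375 knob-centre px at own height / target [274.4 217.2]
small_jar 0.91 [267.1 206.4] [0.4576 0.131  0.    ] tool dxy mm [-8.5 -6.4]
  mask 0.84 [238. 178. 303. 251.] [array([267.6, 213.4]), array([67.5, 62.9]), np.float64(84.6)]
small_lid 0.65 [276.8 282.8] [0.4654 0.1257 0.123 ] tool dxy mm [-13.7   1.4]
  mask 0.92 [216. 240. 333. 355.] [array([274.5, 299. ]), array([110., 113.]), np.float64(90.0)]
small_jar 0.69 [0.46878443 0.13534605 0.        ]
wide_lid 0.67 [0.47502059 0.33153819 0.006     ]
spoon_rest 0.97 [ 4.68030305e-01  3.39439474e-01 -5.55111512e-17]
spoon_rest 0.86 [ 2.69274894e-01  3.73520951e-01 -5.55111512e-17]
```

View pics/w7.png

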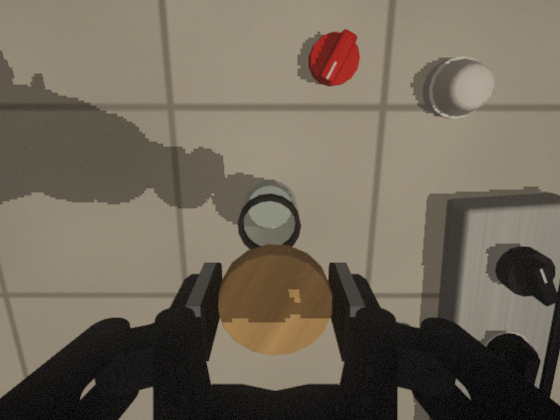

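```bash
cat > rim.py <<'E'
from h import *
import sys
# rim.py img u0 v0 u1 v1 z_rim lidtop_off
a=sys.argv; im=cv2.imread("pics/"+a[1]); u0,v0,u1,v1=map(int,a[2:6]); z=float(a[6])
c=cam("wrist"); s=sense(); t=np.array(s["eef_pos"]); Rt=R.from_quat(s["eef_rot"]).as_matrix()
g=np.zeros(im.shape[:2],np.uint8); g[v0:v1,u0:u1]=(im[v0:v1,u0:u1].max(2)<60)
k=max(cv2.findContours(g,cv2.RETR_EXTERNAL,cv2.CHAIN_APPROX_NONE)[0],key=len)[:,0]
k=k[k[:,1]<v1-2]
h=cv2.convexHull(k)
w=np.array([ray(c,q[0],z)[:2] for q in h])*1e3
A=np.c_[2*w,np.ones(len(w))]; x=np.linalg.lstsq(A,(w**2).sum(1),rcond=None)[0]
p=np.array([*x[:2]/1e3,z]); print("rim centre",p.round(4),"radius mm",np.sqrt(x[2]+x[0]**2+x[1]**2).round(1),"tool dxy",((Rt.T@(p-t))*1e3).round(1))
print("lid top centre px predicted",proj(c,[t[0],t[1],t[2]+float(a[7])]))
E
python3 rim.py w7.png 232 185 306 246 .055 .016; python3 -c "
from h import *
c=cam('wrist')
print(ray(c,(269.5,223),.055),ray(c,(270,204),.004))"
```

```text
rim centre [0.46   0.1332 0.055 ] radius mm 21.9 tool dxy [-5.4 -4.  91.8]
lid top centre px predicted [273.97292635 301.06539538]
[0.46044747 0.13434307 0.055     ] [0.46004135 0.13338887 0.004     ]
```

The rim's dark band is centred near (269.5,223), i.e. (0.460, 0.1335), and matches the jar bottom. I'll correct and lower.

Emit:
servo_tool(steps=[[-5.7,-4,0,0],[0,0,25,0],[0,0,25,0],[0,0,20,0],[0,0,10,0],[0,0,6,0],[0,0,3,0],[0,0,3,0],[0,0,0,0],[0,0,0,0]])

```text
time_s: 19.02
eef_pos: [0.4602, 0.1328, 0.0551]
eef_rot: [0.707, 0.707, 0.0, 0.0]
force: [-0.3, 0.5, -0.2]
finger_gap: 0.0469
grasp_force: 30.9
```

Emit:
servo_tool(steps=[[0,0,2,0],[0,0,1.8,0],[0,0,0,0],[0,0,0,0]])

```text
time_s: 19.52
eef_pos: [0.46, 0.1328, 0.051]
eef_rot: [0.707, 0.707, -0.0, -0.0]
force: [-0.3, 0.2, -0.2]
finger_gap: 0.0466
grasp_force: 31.0
```

Emit:
servo_tool(steps=[[0,0,0,0],[0,0,0,0],[0,0,0,0],[0,0,-10,0],[0,0,-30,0],[0,0,-40,0],[0,0,-30,0],[0,0,0,0],[0,0,0,0]], gripper=66)

```text
time_s: 20.65
eef_pos: [0.4598, 0.1327, 0.1609]
eef_rot: [0.707, 0.707, -0.0, 0.0]
force: [-0.4, 0.5, -0.9]
finger_gap: 0.0662
grasp_force: 0.0
```

```bash
python3 d.py w8.png .055 small_jar:0 small_lid:.048
```

```text
[0.4595 0.1326 0.1604] gap 0.06580351167805232 time 20.7 knob-centre px at own height / target [274.3 211.3]
small_jar 0.58 [271.7 192.5] [0.4571 0.1328 0.    ] tool dxy mm [ 0.2 -2.3]
  mask 0.81 [250. 170. 300. 196.] [array([275.2, 181.2]), array([50.1, 24.6]), np.float64(1.1)]
small_lid 0.73 [276.5 213.8] [0.4612 0.1284 0.048 ] tool dxy mm [-4.2  1.7]
  mask 0.68 [239. 182. 308. 249.] [array([274.5, 217. ]), array([66., 65.]), np.float64(90.0)]
```

View pics/w8.png

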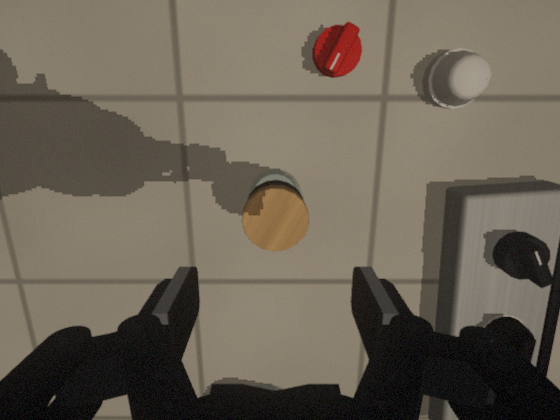

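The small lid sits centred on the jar at (275,217). I'll go back for the wide lid.

Emit:
servo_tool(steps=[[31,1,0,0],[31,1,0,0],[31,1,0,0],[31,1,0,0],[31,1,0,0],[31,1,0,0],[29,1,0,0],[0,0,20,0],[0,0,10,0],[0,0,0,0],[0,0,0,0]], gripper=80)

```text
time_s: 22.28
eef_pos: [0.4674, 0.3476, 0.1316]
eef_rot: [0.707, 0.707, 0.0, 0.0]
force: [-0.2, -0.3, -0.2]
finger_gap: 0.0798
grasp_force: 0.0
```

```bash
python3 d.py w9.png .025 wide_lid:.006 spoon_rest:0; cat > circ.py <<'E'
from h import *
import sys
im=cv2.imread("pics/"+sys.argv[1]); z=.025
hsv=cv2.cvtColor(im,cv2.COLOR_BGR2HSV); c=cam("wrist"); s=sense(); t=np.array(s["eef_pos"]); Rt=R.from_quat(s["eef_rot"]).as_matrix()
g=((hsv[...,0]>8)&(hsv[...,0]<25)&(hsv[...,1]>90)).astype(np.uint8); g[270:]=0
k=max(cv2.findContours(cv2.morphologyEx(g,cv2.MORPH_OPEN,np.ones((5,5))),0,1)[0],key=cv2.contourArea)
print(cv2.boundingRect(k))
w=np.array([ray(c,q[0],z)[:2] for q in cv2.convexHull(k)]); print("circle",cv2.minEnclosingCircle((w*1e3).astype(np.float32)))
E
python3 circ.py w9.png
```

```text
[0.4675 0.3478 0.1318] gap 0.08015500025935964 time 22.325 knob-centre px at own height / target [274.6 210.7]
wide_lid 0.88 [274.4 209.4] [0.4673 0.343  0.006 ] tool dxy mm [-4.9 -0.3]
  mask 0.64 [236. 176. 318. 257.] [array([274.5, 213.5]), array([80.6, 80.6]), np.float64(45.0)]
spoon_rest 0.89 [ 21.2 167.9] [0.2701 0.3752 0.    ] tool dxy mm [  27.2 -197.5]
  mask 0.63 [  0. 106. 113. 218.] [array([ 46.9, 151.4]), array([ 90.1, 130.5]), np.float64(70.8)]
  mask 0.57 [168. 159. 362. 260.] [array([264.7, 208.3]), array([ 80.4, 191.8]), np.float64(78.5)]
(234, 175, 82, 80)
circle ((467.47955322265625, 344.2400817871094), 31.051130294799805)
```

Emit:
servo_tool(steps=[[-3.5,0,0,0],[0,0,25,0],[0,0,25,0],[0,0,25,0],[0,0,20,0],[0,0,15,0],[0,0,11,0],[0,0,0,0],[0,0,0,0]])

```text
time_s: 23.65
eef_pos: [0.4674, 0.3447, 0.0107]
eef_rot: [0.707, 0.707, 0.001, 0.0]
force: [-0.6, -1.1, -0.5]
finger_gap: 0.0798
grasp_force: 0.0
```

Emit:
servo_tool(steps=[[0,0,0,0],[0,0,0,0],[0,0,0,0],[0,0,0,0],[0,0,0,0]], gripper=35)

```text
time_s: 24.28
eef_pos: [0.4675, 0.3447, 0.0111]
eef_rot: [0.707, 0.707, 0.001, 0.0]
force: [-1.7, -0.9, 5.8]
finger_gap: 0.0605
grasp_force: 31.4
```

Emit:
servo_tool(steps=[[0,0,-10,0],[0,0,-20,0],[0,0,-30,0],[0,0,-40,0],[0,0,-40,0],[0,0,-15,0],[-35,-1,0,0],[-35,-1,0,0],[-35,-1,0,0],[-35,-1,0,0],[-35,-1,0,0],[-35,-1,0,0],[-35,-1,0,0],[-35,-1,0,0],[-35,-1,0,0],[-35,-1,0,0],[-35,-1,0,0],[-35,-1,0,0],[-31,-3,0,0],[0,0,0,0]])

```text
time_s: 26.78
eef_pos: [0.4513, -0.1089, 0.1649]
eef_rot: [0.708, 0.706, -0.0, -0.0]
force: [0.9, 0.9, -0.0]
finger_gap: 0.0607
grasp_force: 32.7
```

```bash
python3 d.py w10.png .08 wide_jar:0 wide_lid:.16
```

```text
[ 0.4516 -0.1072  0.1649] gap 0.06066763247699632 time 26.825 knob-centre px at own height / target [275.1 218. ]
wide_jar 0.87 [274.2 186.6] [ 0.4507 -0.1045  0.    ] tool dxy mm [ 2.7 -0.9]
  mask 0.74 [549.  11. 560.  64.] [array([553.,  37.]), array([48., 12.]), np.float64(90.0)]
wide_lid 0.77 [278.1 279.1] [ 0.4531 -0.1102  0.16  ] tool dxy mm [-3.   1.5]
  mask 0.74 [202. 221. 351. 362.] [array([274.5, 291.5]), array([139., 147.]), np.float64(90.0)]
```

View pics/w10.png

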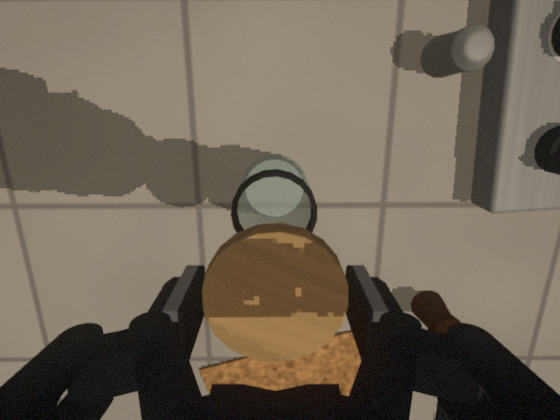

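```bash
python3 -c "
from h import *
snap('wrist','w11.png');print(sense()['eef_pos'])"; python3 rim.py w11.png 225 165 325 228 .08 .0139;python3 rim.py w11.png 225 165 325 220 .08 .0139
```

```text
[ 0.45211233 -0.10572899  0.16500431]
rim centre [ 0.4506 -0.1027  0.08  ] radius mm 28.4 tool dxy [ 3.  -1.5 85. ]
lid top centre px predicted [273.99126364 298.2833218 ]
rim centre [ 0.4506 -0.1023  0.08  ] radius mm 28.0 tool dxy [ 3.5 -1.5 85. ]
lid top centre px predicted [273.99126364 298.2833218 ]
```

The wide jar's rim is centred at about (274,212) in the picture, i.e. (0.4506, -0.1035), so only a small correction is needed before lowering.

Emit:
servo_tool(steps=[[2,-1.5,0,0],[0,0,25,0],[0,0,25,0],[0,0,15,0],[0,0,10,0],[0,0,5,0],[0,0,3,0],[0,0,0,0],[0,0,0,0]])

```text
time_s: 28.2
eef_pos: [0.4508, -0.1047, 0.0824]
eef_rot: [0.707, 0.707, 0.0, 0.0]
force: [-0.6, 0.2, -0.3]
finger_gap: 0.0604
grasp_force: 32.8
```

Emit:
servo_tool(steps=[[0,0,2,0],[0,0,2,0],[0,0,0,0],[0,0,0,0]])

```text
time_s: 28.7
eef_pos: [0.4506, -0.1047, 0.0781]
eef_rot: [0.707, 0.707, 0.0, 0.0]
force: [-0.3, 0.9, 0.0]
finger_gap: 0.0607
grasp_force: 32.9
```

Emit:
servo_tool(steps=[[0,0,0,0],[0,0,0,0],[0,0,0,0],[0,0,-10,0],[0,0,-30,0],[0,0,-40,0],[0,0,-30,0],[0,0,0,0],[0,0,0,0]], gripper=80)

```text
time_s: 29.82
eef_pos: [0.4503, -0.1046, 0.1878]
eef_rot: [0.707, 0.707, -0.0, -0.0]
force: [-0.3, -0.3, -0.8]
finger_gap: 0.0799
grasp_force: 0.0
```

```bash
python3 d.py w12.png .092 wide_jar:0 wide_lid:.073; sed -i 's/z=.025/z=float(sys.argv[2])/' circ.py; python3 circ.py w12.png .092; python3 - <<'E'
from h import *
c,im=snap("scene","s2.png")
for d in masks_of("mat","scene")[:1]:
    q=cv2.boxPoints(cv2.minAreaRect(cv2.findNonZero(d["mask"].astype(np.uint8)))); print(np.round([ray(c,p,.004) for p in q],3).tolist())
    print(d["confidence"])
E
```

```text
[ 0.45   -0.1046  0.1874] gap 0.08019103917081381 time 29.875 knob-centre px at own height / target [274.3 215.4]
wide_jar 0.9 [275.8 188.4] [ 0.4512 -0.1073  0.    ] tool dxy mm [-2.8  1.3]
wide_lid 0.6 [277.4 211.4] [ 0.4523 -0.1076  0.073 ] tool dxy mm [-3.   2.4]
  mask 0.74 [234. 173. 321. 259.] [array([274.8, 214.2]), array([83.4, 84.1]), np.float64(45.0)]
(233, 172, 86, 85)
circle ((450.3857116699219, -104.46438598632812), 31.50178337097168)
[[0.566, -0.338, 0.004], [0.385, -0.397, 0.004], [0.377, -0.296, 0.004], [0.558, -0.246, 0.004]]
0.74
```

The wide lid measures centred on its jar (circle centre (0.4504, -0.1045), radius 31.5 mm at rim+12 mm height, so home). Now a quick look at the mat before fetching the spoon rest.

Emit:
servo_tool(steps=[[-30,3,-20,0],[-35,3,-20,0],[-35,3,-20,0],[-35,3,0,0],[-35,3,0,0],[-35,5,0,0],[0,0,0,0],[0,0,0,0],[0,0,0,0]])

```text
time_s: 31.3
eef_pos: [0.4708, -0.3086, 0.248]
eef_rot: [0.707, 0.708, 0.0, -0.0]
force: [-0.3, -0.8, -0.0]
finger_gap: 0.08
grasp_force: 0.0
```

```bash
cat > mat.py <<'E'
from h import *
c,im=snap("wrist","m1.png"); print(sense()["eef_pos"])
for d in masks_of("mat","wrist")[:2]:
    m=d["mask"].astype(np.uint8); k=max(cv2.findContours(m,0,cv2.CHAIN_APPROX_NONE)[0],key=cv2.contourArea)[:,0]
    w=np.array([ray(c,p,.004)[:2] for p in k]); r=cv2.minAreaRect((w*1e3).astype(np.float32)); print(d["confidence"],d["rect"],r)
hsv=cv2.cvtColor(im,cv2.COLOR_RGB2HSV); g=((hsv[...,0]>5)&(hsv[...,0]<22)&(hsv[...,1]>110)&(hsv[...,2]>60)).astype(np.uint8)
k=max(cv2.findContours(cv2.morphologyEx(g,cv2.MORPH_OPEN,np.ones((3,3))),0,1)[0],key=cv2.contourArea)
w=np.array([ray(c,p[0],.004)[:2] for p in k]); print("colour",cv2.boundingRect(k),cv2.minAreaRect((w*1e3).astype(np.float32)))
E
python3 mat.py
```

```text
[ 0.47078331 -0.3086599   0.24810773]
0.92 [184.8, 117.3, 360.7, 243.9] ((468.9423828125, -319.01824951171875), (180.55349731445312, 95.75729370117188), 16.633663177490234)
colour (185, 120, 176, 122) ((469.49810791015625, -319.3428955078125), (178.79135131835938, 94.35260009765625), 16.308639526367188)
```

View pics/m1.png

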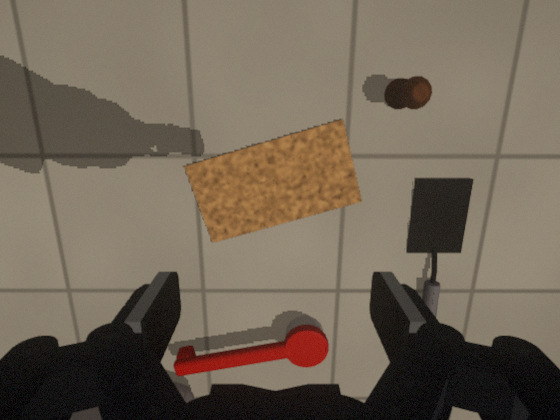

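The mat is centred at (0.4693, -0.3192), its long axis at 16.5° in world (picture (185..361,120..242)), with sizes matching. Back to the spoon rest.

Emit:
servo_tool(steps=[[30,0,0,0],[50,0,0,0],[50,0,0,0],[50,0,0,0],[50,0,0,0],[50,0,0,0],[50,0,0,0],[50,0,0,0],[50,0,0,0],[50,0,0,0],[50,0,0,0],[50,0,0,0],[50,0,0,0],[20,-10,0,0],[0,0,0,0],[0,0,0,0],[0,0,0,0]])

```text
time_s: 33.52
eef_pos: [0.4612, 0.339, 0.2482]
eef_rot: [0.708, 0.706, 0.0, 0.0]
force: [0.1, -0.0, -0.2]
finger_gap: 0.0799
grasp_force: 0.0
```

```bash
cat > rest.py <<'E'
from h import *
import sys
c,im=snap("wrist",sys.argv[1]); s=sense(); t=np.array(s["eef_pos"]); Rt=R.from_quat(s["eef_rot"]).as_matrix(); print(t,s["joint_pos"][6],s["time_s"])
hsv=cv2.cvtColor(im,cv2.COLOR_RGB2HSV); g=((hsv[...,0]>95)&(hsv[...,0]<120)&(hsv[...,1]>90)).astype(np.uint8)
ks=[k for k in cv2.findContours(cv2.morphologyEx(g,cv2.MORPH_CLOSE,np.ones((5,5))),0,1)[0] if cv2.contourArea(k)>500]
for k in ks:
    w=np.array([ray(c,p[0],.011)[:2] for p in cv2.convexHull(k)]); r=cv2.minAreaRect((w*1e3).astype(np.float32)); print("colour",cv2.boundingRect(k),r, "tool dxy",((Rt.T@(np.array([*r[0],0])/1e3-t))[:2]*1e3).round(1))
for d in masks_of("spoon_rest","wrist")[:3]:
    k=cv2.findNonZero(d["mask"].astype(np.uint8))
    w=np.array([ray(c,p[0],.011)[:2] for p in cv2.convexHull(k)]); print(d["confidence"],cv2.minAreaRect((w*1e3).astype(np.float32)))
E
python3 rest.py r1.png
```

```text
[0.4611641  0.33919852 0.24819987] -0.7702272927269613 33.575
colour (206, 134, 136, 74) ((459.11700439453125, 342.6943054199219), (147.908203125, 61.943458557128906), 12.999191284179688) tool dxy [ 3.5 -2.2]
0.91 ((458.6672668457031, 343.2415771484375), (147.87051391601562, 63.55472946166992), 11.876245498657227)
0.76 ((272.3280944824219, 379.56976318359375), (153.28683471679688, 64.19566345214844), 18.88894271850586)
```

Emit:
servo_tool(steps=[[3.7,-2.2,0,0],[0,0,10,0.168],[0,0,15,0.168],[0,0,15,0.168],[0,0,15,0.168],[0,0,15,0.168],[0,0,15,0.168],[0,0,15,0.168],[0,0,10,0.168],[0,0,0,0],[0,0,0,0],[0,0,0,0]], gripper=75)

```text
time_s: 35.12
eef_pos: [0.4586, 0.3443, 0.1386]
eef_rot: [0.993, 0.114, 0.0, -0.0]
force: [0.1, 0.6, 0.2]
finger_gap: 0.0749
grasp_force: 0.0
```

```bash
python3 rest.py r2.png; python3 - <<'E'
from h import *
c=cam("wrist"); s=sense(); t=np.array(s["eef_pos"]); Rt=R.from_quat(s["eef_rot"]).as_matrix(); print(np.degrees(np.arctan2(Rt[1,1],Rt[0,1])))
for d in masks_of("knob","wrist")[:2]: k=cv2.findNonZero(d["mask"].astype(np.uint8)); u=np.mean(k[:,0],0); p=ray(c,u,.016); print(u,d["confidence"],p,(Rt.T@(p-t)*1e3).round(1))
E
```

```text
[0.4585623  0.34416349 0.13856161] -2.1072303307819125 35.175
colour (239, 104, 83, 181) ((460.0791931152344, 341.9949645996094), (146.71438598632812, 61.69480895996094), 12.911578178405762) tool dxy [0.9 2.5]
0.94 ((302.5594177246094, 382.0339660644531), (101.5810546875, 54.08754348754883), 18.704736709594727)
0.77 ((460.20025634765625, 342.4036865234375), (149.02471923828125, 62.5512809753418), 12.904959678649902)
0.47 ((435.2506103515625, 100.43185424804688), (57.28712844848633, 18.289073944091797), 26.48732566833496)
-76.94125435533722
[415.31456954 170.7923368 ] 0.77 [0.50751497 0.24798082 0.016     ] [ 25.9 104.8 122.5]
```

Emit:
servo_tool(steps=[[1,2,20,0],[0,0,25,0],[0,0,25,0],[0,0,25,0],[0,0,20,0],[0,0,13,0],[0,0,7,0],[0,0,4,0],[0,0,0,0],[0,0,0,0]])

```text
time_s: 36.52
eef_pos: [0.4601, 0.3425, -0.0004]
eef_rot: [0.994, 0.113, 0.0, -0.0]
force: [-0.2, 0.1, 0.3]
finger_gap: 0.0752
grasp_force: 0.0
```

Emit:
servo_tool(steps=[[0,0,0,0],[0,0,0,0],[0,0,0,0],[0,0,0,0],[0,0,0,0]], gripper=35, squeeze=50)

```text
time_s: 37.15
eef_pos: [0.4601, 0.3424, -0.0001]
eef_rot: [0.994, 0.113, 0.0, -0.0]
force: [-1.8, -2.4, 7.1]
finger_gap: 0.0602
grasp_force: 53.6
```

Emit:
servo_tool(steps=[[0,0,-10,0],[0,0,-20,0],[0,0,-30,0],[0,0,-30,-0.06],[0,0,-30,0],[0,0,-30,0],[0,0,0,0],[0,0,0,0]])

```text
time_s: 38.15
eef_pos: [0.4593, 0.3419, 0.148]
eef_rot: [0.99, 0.143, -0.001, 0.0]
force: [-0.6, 0.0, -3.1]
finger_gap: 0.0602
grasp_force: 55.4
```

Emit:
servo_tool(steps=[[-10.5,37.5,0,0],[-10.5,37.5,0,0],[-10.5,37.5,0,0],[-10.5,37.5,0,0],[-10.5,37.5,0,0],[-10.5,37.5,0,0],[-10.5,37.5,0,0],[-10.5,37.5,0,0],[-10.5,37.5,0,0],[-10.5,37.5,0,0],[-10.5,37.5,0,0],[-10.5,37.5,0,0],[-10.5,37.5,0,0],[-10.5,37.5,0,0],[-10.5,37.5,0,0],[-10.5,37.5,0,0],[-10.5,37.5,0,0],[0,0,0,0],[0,0,0,0],[0,0,0,0]])

```text
time_s: 40.65
eef_pos: [0.469, -0.3184, 0.1485]
eef_rot: [0.99, 0.144, -0.0, -0.0]
force: [0.1, 0.9, -3.1]
finger_gap: 0.0606
grasp_force: 55.5
```

```bash
python3 - <<'E'
from h import *
c,im=snap("wrist","p1.png"); s=sense(); t=np.array(s["eef_pos"]); Rt=R.from_quat(s["eef_rot"]).as_matrix(); print(t,np.degrees(np.arctan2(Rt[1,1],Rt[0,1])))
e=Rt.T@(np.array([.4693,-.3192,0])-t); print("to mat, tool mm",e*1e3)
hsv=cv2.cvtColor(im,cv2.COLOR_RGB2HSV); g=((hsv[...,0]>95)&(hsv[...,0]<120)&(hsv[...,1]>90)).astype(np.uint8)
k=max(cv2.findContours(cv2.morphologyEx(g,cv2.MORPH_CLOSE,np.ones((5,5))),0,1)[0],key=cv2.contourArea)
w=np.array([ray(c,p[0],t[2]+.011)[:2] for p in cv2.convexHull(k)]); r=cv2.minAreaRect((w*1e3).astype(np.float32)); print(cv2.boundingRect(k),r,"rest off tcp in tool",(Rt.T@(np.array([*r[0],0])/1e3-t))[:2]*1e3)
E
```

```text
[ 0.46908357 -0.31848494  0.14868329] -73.4778379274176
to mat, tool mm [1.54252844e-02 8.48980131e-01 1.48682739e+02]
(194, 108, 164, 312) ((472.1505126953125, -316.0413513183594), (141.04429626464844, 70.91552734375), 16.60668182373047) rest off tcp in tool [ 3.64651594 -1.36860035]
```

Emit:
servo_tool(steps=[[0,0.8,25,0],[0,0,30,0],[0,0,30,0],[0,0,25,0],[0,0,15,0],[0,0,10,0],[0,0,5,0],[0,0,2,0],[0,0,0,0],[0,0,0,0]])

```text
time_s: 41.95
eef_pos: [0.4694, -0.3206, 0.0075]
eef_rot: [0.99, 0.143, 0.0, 0.0]
force: [0.9, 0.2, -3.1]
finger_gap: 0.0597
grasp_force: 55.4
```

Emit:
servo_tool(steps=[[0,0,1.5,0],[0,0,1.5,0],[0,0,0,0],[0,0,0,0]])

```text
time_s: 42.45
eef_pos: [0.4692, -0.3204, 0.004]
eef_rot: [0.99, 0.143, 0.0, 0.0]
force: [-0.3, 0.6, -1.1]
finger_gap: 0.0601
grasp_force: 55.6
```

Emit:
servo_tool(steps=[[0,0,0,0],[0,0,0,0],[0,0,0,0],[0,0,-10,0],[0,0,-30,0],[0,0,-40,0],[0,0,-40,0],[0,0,-40,0],[0,0,-40,0],[0,0,0,0],[0,0,0,0],[0,0,0,0]], gripper=78)

```text
time_s: 43.95
eef_pos: [0.4685, -0.3201, 0.2029]
eef_rot: [0.99, 0.143, -0.001, -0.001]
force: [0.1, -0.4, -0.0]
finger_gap: 0.0782
grasp_force: 0.0
```

```bash
sed -i 's/,.011)/,.015)/' rest.py; python3 rest.py f1.png; python3 - <<'E'
from h import *
c,im=snap("side","f2.png")
for n,z in (("knob",.035),("small_jar",0),("small_lid",.048),("wide_jar",0),("wide_lid",.073)):
    for d in spot_point(n,"side")[:2]: print(n,round(d["confidence"],2),ray(c,d["xy"],z).round(3))
cv2.imwrite("pics/f2c.png",cv2.resize(im[100:310,140:420,::-1],(800,600)))
E
```

```text
[ 0.46857052 -0.32011424  0.20296607] -0.696660471492126 44.0
colour (243, 104, 67, 152) ((468.42010498046875, -319.463623046875), (146.7396240234375, 60.443084716796875), 16.138572692871094) tool dxy [ 0.3 -0.4]
0.74 ((469.1565856933594, -318.9644470214844), (148.48643493652344, 63.09697341918945), 16.898494720458984)
knob 0.63 [0.672 0.002 0.035]
knob 0.63 [0.476 0.269 0.035]
small_jar 0.91 [0.465 0.13  0.   ]
small_jar 0.54 [ 0.733 -0.064  0.   ]
small_lid 0.89 [0.459 0.128 0.048]
wide_jar 0.79 [ 0.446 -0.106  0.   ]
wide_lid 0.88 [ 0.454 -0.129  0.073]
```

View pics/f2c.png

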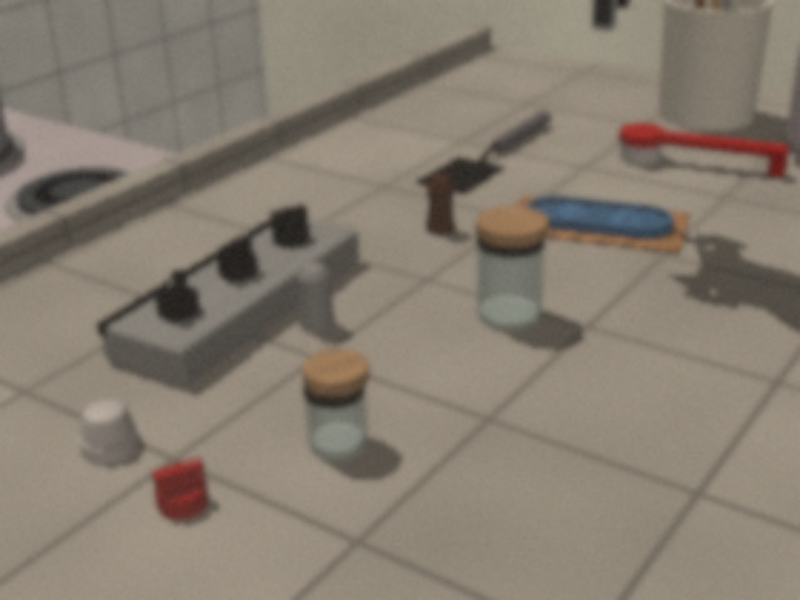

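The side view shows the knob level on the panel at (238,258), both lids flat on their jars at (336,372) and (512,228), and the spoon rest on the mat at (610,215). I'm handing in.

```bash
python3 -c "
from station import ticket
print(ticket.job_done())"
```

```text
the job is handed in; nothing more can be done
None
```

I placed the knob on the spindle, both lids on their jars and the spoon rest on the mat (about 1 mm off centre). My last pictures showed all of it in place and I handed the job in at about 44 s, but the hand-in returned no verdict.

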